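# Load a filter cassette into the spring nest and hold it pressed flush

## Task

Assemble the filter cassette in the spring-loaded nest: set the cup-shaped body in the pocket first (open side up), then the spacer ring, then the top disc, each lying flat and let go before the next. Then push the stack down against the spring with the closed fingertips until the top of the disc is level with the tops of the jaws (about 7 mm down, not to the stop), and finish while holding it there: do not let go. Leave the tube block, jar and timer where they are.

Things in the scene. Friction and masses are not known exactly. Their poses are not given: they have to be found in the camera images.
- nest: fixed spring nest: dark base plate 100 x 120 x 10 mm (x, y, z) and two aluminium jaws (at +x and -x; 84 x 60 mm over both, tops 66 mm up) bored to an upright round pocket. Between the jaws a finger channel 34 mm wide runs through along y, open above and at both ends, floor 10 mm up: fingers that close along the nest's y can lower a part and open again. Origin: underside centre, on the pocket axis
- pocket_rim (a point): point on the pocket's axis at the height of the jaw tops, 66 mm above the nest's underside; axes as the nest's, z up. The pocket is 50 mm across (parts 46 mm), with a 3 to 4 mm lead-in chamfer at the top
- plunger (a joint): travel (m) of the sprung plunger that is the pocket's floor: steel head 34 mm across, top 39 mm below the jaw tops at 0; grows as pushed down, stop at 0.014. The spring takes 3.6 N to start and 0.9 N more per mm (about 10 N at 7 mm) and returns it when let go; the stack's weight alone does not move it. With all three parts in, the disc's top stands 7 mm above the jaw tops
- cassette_body: cassette: plain dark steel round cup, 46 mm outside diameter, 24 mm tall, open at the top, wall 6 mm; starts open side up on the bench; origin: centre of the underside, z up
- spacer_ring: spacer: flat plain dark steel ring, 46 mm outside, 26 mm hole, 8 mm thick; either face up will do; origin: centre of the underside, z up
- top_disc: top disc: solid plain dark steel disc with no hole, 46 mm diameter, 14 mm thick, chamfered lower edge; starts right way up; origin: centre of the underside, z up
- disc_top (a point): centre of the top disc's upper face, 14 mm above its underside
- cold_block: blue tube block with white caps, 94 x 64 x 41 mm, a bystander; origin: centre of the underside
- sample_jar: white jar with an orange lid, 57 mm across, 65 mm tall, a bystander; origin: centre of the underside
- timer: white bench timer, 66 x 64 x 18 mm, a bystander; origin: centre of the underside
Mind the look-alikes: they are no part of the job. Leave any orange or red look-alike of the cassette_body alone.

How it is judged:
By the outcome, as a careful person would: the job done as asked, in the order asked, and still so for the second after the job is handed in, while the arm keeps its last pose, push and grip.
It also fails if it takes over 72 s, if anything falls off the work surface, if the arm or the gripper's body presses on something with over 40 N, if the wrist force passes 120 N, or if a joint passes its speed limit or range.

## Robot

A 7-joint arm with a two-finger parallel gripper is mounted at the origin on a cart in front of the work surface, level with it; the furniture and walls round the work are solid. World frame = base frame: x ahead of the robot, y to its left, z up, the work surface at z = 0. Lengths are in m, angles in rad, forces in N, time in s.
With the tool pointing down it reaches from about 0.4 to 0.9 m from the base axis. Payload 5.6 kg.
Tool frame: the origin (TCP) lies midway between the tips of the shut fingers; the grasp point (between the pads) lies 19 mm behind it (arm.grip_depth is the distance from the TCP to the grasp point, in m); z points along the fingers, y is the line along which they close (so a half turn about z gives the same grasp; the last joint's range is limited). The gripper opens to 92 mm and grips with 3 to 60 N. Pads are 20 mm wide; open, the fingers measure 128 mm over their backs; the gripper's body (75 mm by 189 mm) begins 69 mm behind the grasp point.
Start: joints at [1.294, 0.468, -0.012, 1.603, 0.006, 1.071, -0.056], TCP at [0.151, -0.632, 0.215] pointing down, gripper open.
Joint ranges: [-2.53, 2.53], [-0.31, 2.02], [-1.57, 1.55], [0.28, 2.44], [-1.29, 4.43], [0.15, 1.84], [-2.92, 2.92]. Speed limits (rad/s): [2.57, 2.57, 3.14, 3.14, 3.14, 3.14, 3.14].

## Interface

Orientations are given as a unit quaternion [w, x, y, z].
In Python, from rig import arm, fingers, ik, read_state, viewer, hand_in, spot_in, regions_of, place_of gives the robot as it stands. The module is installed in compiled form; this text tells all that it offers. Calls block until the motion is done:
- arm.movep(position, orientation): joint-space move of the TCP to a pose.
- arm.move_straight(position, orientation=None, speed=0.15, until_force=None): straight line of the TCP; orientation=None keeps the orientation; speed is the mean speed in m/s. With until_force (N) it stops when the force on the tool has changed by that much, and returns True; else False.
- arm.move_j(angles): joint-space move.
- fingers.release() and fingers.clamp(squeeze=None): open the fingers fully, or close them until they stop; squeeze is the grip in N (None keeps the last).
- arm.wait(seconds).
- ik(position, orientation): joint angles nearest the present ones, or None.
- read_state(): the state.
- viewer.capture(name): name is "scene" or "top" or "wrist"; returns a dict with "image" (384x512x3 uint8, blue, green, red), "intrinsics" (3x3 intrinsics, pixels), "view" (4x4, takes a point from world to camera coordinates). Camera axes: x right, y up, looking along -z (the intrinsics and any distortion apply to the point x, -y, -z); pixel columns grow to the right and rows downward; lengths in m; the calibration is good to about 2 mm. A picture is of the moment at which its call begins. There is no depth.
A pose or a line that the arm cannot do raises arm.MotionError and nothing moves.
- hand_in(): hands the job in; it is judged then, once.
Trained networks look in the newest picture that a camera, given by its name, has taken for a name from the list of things; names that differ only in an ending like _2 or _b are one class to them, and where a whole thing is asked for, a point or a joint stands for the part that bears it (a point fixed in the world has none). Each returns a list of dicts, best first, with "p" (0 to 1); they miss things now and then, are a little off and sometimes report something else, mostly with a low value. They report only what shows in the picture. A call takes as long as a camera call. They do not tell look-alikes from the thing itself.
- spot_in(camera, thing): "extent" ([centre column, centre row, width, height] in pixels, round what is visible of it).
- regions_of(camera, thing): "region" (384x512 bool, what is visible of it) and "extent" ([centre column, centre row, width, height] in pixels, round what is visible of it).
- place_of(camera, thing): "location" ([column, row] in pixels: a listed point, or the origin of a listed thing).
The state is a dict: "time_s": time; "qpos": joint angles; "qvel": joint speeds; "effort": joint torques, N m; "eef_pos": TCP position; "eef_rot": TCP orientation; "wrist_force": force on the tool from outside, world axes, zero at the start; "moment": the same for the moment, N m; "opening": opening from 0.0 (shut) to 1.0 (fully open); "grasp_force": force on a finger pad.
Only numpy, scipy, OpenCV 4.12 (cv2) and the standard library are available. Lean on these libraries where they do the work, as an engineer would, in place of code of your own. Each camera call takes 0.05 s, during which the arm holds its last target. There are 200 camera calls.

## Working session

There is one attempt and no reset: what is moved stays moved. The work goes in short steps, each a Python script; the robot and the scene stay as the last script left them, time stands still between calls to the robot, and variables do not carry over. Pictures are saved under pics/ and viewed, at most 10 in all, crops included, and the job is handed in when it is done.

```bash
mkdir -p pics; ls
cat > h.py <<'E'
import numpy as np, cv2
from rig import *
def ray(c,px):
    K=np.array(c["intrinsics"]);V=np.array(c["view"])
    d=np.linalg.inv(K)@[px[0],px[1],1.]; d=np.array([d[0],-d[1],-d[2]])
    R=V[:3,:3]; return -R.T@V[:3,3], R.T@d
def at_z(c,px,z):
    o,d=ray(c,px); return o+d*(z-o[2])/d[2]
def proj(c,p):
    q=np.array(c["view"])@np.append(p,1.); v=np.array(c["intrinsics"])@[q[0],-q[1],-q[2]]; return v[:2]/v[2]
def rot(yaw): # tool down, tool y at angle yaw+90deg (world): R=[x;y;z=-]
    # Rz(yaw)*Rx(pi)
    return np.array([0,0,0,0])+np.array([0,np.cos(yaw/2),np.sin(yaw/2),0])
E
python3 - <<'E'
from h import *
s=read_state(); print(s)
im=[]
for n in("scene","top"):
    c=viewer.capture(n); cv2.imwrite(f"pics/{n}0.png",c["image"])
    im.append(c["image"])
    for t in("nest","pocket_rim","cassette_body","spacer_ring","top_disc","disc_top","cold_block","sample_jar","timer"):
        P=place_of(n,t)
        z={"pocket_rim":.066,"disc_top":.014}.get(t,0)
        print(n,t,[(round(p["p"],2),np.round(p["location"]),np.round(at_z(c,p["location"],z)[:2],3)) for p in P[:4]])
cv2.imwrite("pics/both0.png",cv2.resize(np.vstack(im),(450*1,600*1)) if 0 else im[1])
E
```

```text
pics
{'time_s': 0.0, 'qpos': array([ 1.29401038,  0.46836094, -0.0115955 ,  1.60358436,  0.00600535,
        1.07140011, -0.05628365]), 'qvel': array([-0.00045461, -0.00034587,  0.0006269 ,  0.00254429, -0.00127234,
        0.00078241, -0.00100687]), 'effort': array([-3.41219911e-04, -5.20569205e+01, -1.22160738e-02, -2.43746048e+01,
       -5.66064706e-02,  1.72326691e-02,  1.42612776e-04]), 'eef_pos': array([ 0.15037632, -0.63178697,  0.21366714]), 'eef_rot': array([-8.43430972e-04,  9.93178446e-01,  1.16601187e-01, -1.64051579e-04]), 'wrist_force': array([ 0.21295243, -1.10071514, -0.30910966]), 'moment': array([ 0.07563324, -0.01310433, -0.02016041]), 'grasp_force': 0.0, 'opening': 0.9989795776674131}
scene nest [(0.68, array([307., 259.]), array([ 0.514, -0.27 ]))]
scene pocket_rim [(0.65, array([309., 242.]), array([ 0.516, -0.266]))]
scene cassette_body [(0.85, array([139., 209.]), array([0.394, 0.169])), (0.78, array([264., 288.]), array([ 0.396, -0.226])), (0.71, array([256., 206.]), array([ 0.576, -0.084])), (0.59, array([202., 226.]), array([ 0.447, -0.006]))]
scene spacer
[... 737 characters left out ...]
188.]), array([ 0.571, -0.084])), (0.86, array([218., 242.]), array([ 0.441, -0.002])), (0.69, array([182., 236.]), array([0.455, 0.082]))]
top spacer_ring [(0.73, array([289., 129.]), array([ 0.716, -0.168])), (0.59, array([263., 233.]), array([ 0.463, -0.109]))]
top top_disc [(0.64, array([212., 196.]), array([0.551, 0.013]))]
top disc_top [(0.6, array([213., 192.]), array([0.56, 0.01]))]
top cold_block [(0.67, array([254., 143.]), array([ 0.679, -0.086]))]
top sample_jar [(0.75, array([291., 126.]), array([ 0.723, -0.173])), (0.72, array([212., 192.]), array([0.56 , 0.014]))]
top timer [(0.63, array([157., 162.]), array([0.629, 0.147])), (0.55, array([185., 234.]), array([0.459, 0.076]))]
```

Run:
```python
import cv2
a=cv2.imread("pics/scene0.png")[100:340,80:400]; b=cv2.imread("pics/top0.png")[100:300,110:400]
cv2.imwrite("pics/sc.png",cv2.resize(a,None,fx=2.5,fy=2.5)); cv2.imwrite("pics/tc.png",cv2.resize(b,None,fx=2.7,fy=2.7))
```

```text
(no output)
```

View pics/sc.png

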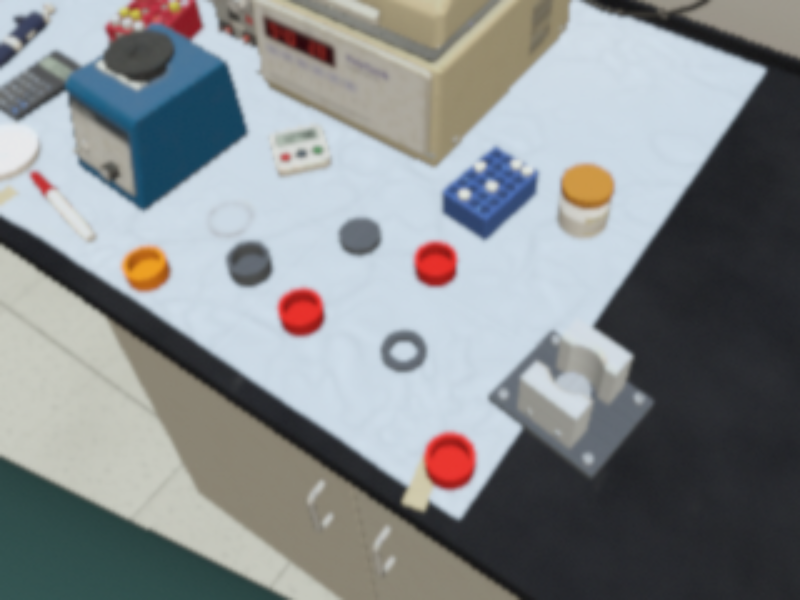

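View pics/tc.png

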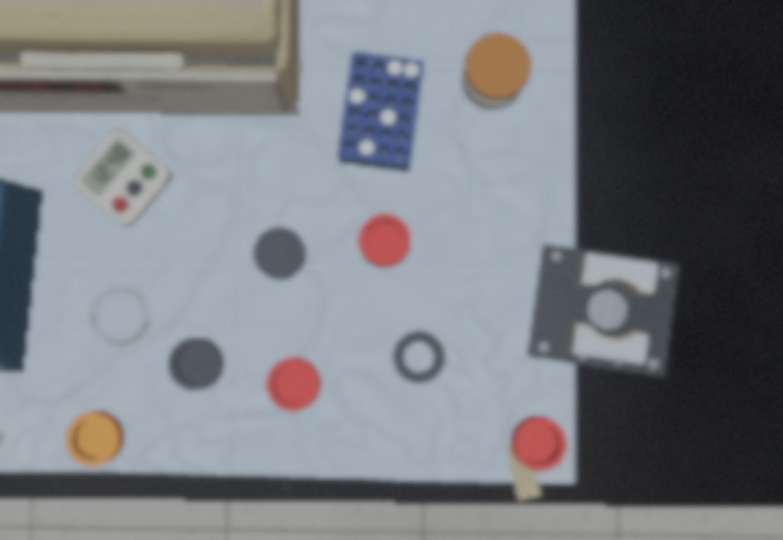

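Dark cup (cassette body) is in the top view at (183,234), against red cups at (218,242), (253,188), (309,264) and an orange one at (145,262). Only the dark one fits "dark steel". The ring is at (264,232), the disc at (213,193), and the nest at about (335,213), yawed about -8.5°. Next I'll take wrist close-ups.

Run:
```python
from h import *
yaw=-0.149
def look(tag,things):
    arm.wait(0.2)
    c=viewer.capture("wrist"); cv2.imwrite(f"pics/{tag}.png",c["image"])
    np.savez(f"{tag}.npz",K=c["intrinsics"],V=c["view"])
    s=read_state(); print(tag,"t",s["time_s"],s["eef_pos"],s["qpos"].round(2),"cam",ray(c,(256,192))[0].round(3))
    for t,z in things.items():
        for p in regions_of("wrist",t)[:3]:
            print(t,round(p["p"],2),np.round(p["extent"]),at_z(c,p["extent"][:2],z).round(4))
        for p in place_of("wrist",t)[:3]:
            zz=dict(pocket_rim=.066).get(t,0)
            print("  place",t,round(p["p"],2),np.round(p["location"]),at_z(c,p["location"],zz).round(4))
arm.movep([0.48,-0.26,0.27],rot(yaw)); look("w_nest",{"nest":0,"pocket_rim":.066,"spacer_ring":.008})
arm.movep([0.47,0.0,0.27],rot(yaw)); look("w_parts",{"cassette_body":.024,"spacer_ring":.008,"top_disc":.014})
```

```text
w_nest t 3.0667 [ 0.47970438 -0.26062292  0.26986384] [ 0.61  0.25 -0.21  1.79  0.06  1.11 -1.34] cam [ 0.551 -0.272  0.439]
nest 0.69 [261. 147.  83.  64.] [ 0.5076 -0.2743  0.    ]
nest 0.29 [165.  16.  51.  33.] [ 0.713  -0.1642  0.    ]
pocket_rim 0.59 [263. 145.  79.  70.] [ 0.5163 -0.2774  0.066 ]
  place pocket_rim 0.93 [262. 148.] [ 0.5116 -0.2746  0.066 ]
  place pocket_rim 0.53 [118.  52.] [ 0.6589 -0.1113  0.066 ]
spacer_ring 0.57 [170. 186.  31.  30.] [ 0.4678 -0.1157  0.008 ]
w_parts t 4.6333 [ 0.47020112 -0.00113977  0.26987037] [ 0.29  0.13 -0.39  1.94  0.06  1.08 -1.84] cam [ 0.541 -0.013  0.439]
cassette_body 0.84 [391. 194.  33.  33.] [ 0.3946 -0.2112  0.024 ]
cassette_body 0.78 [261. 180.  32.  28.] [ 0.4487 -0.0067  0.024 ]
cassette_body 0.78 [300.  95.  32.  35.] [ 0.5665 -0.0817  0.024 ]
  place cassette_body 0.9 [298.  94.] [ 0.569  -0.0827  0.    ]
  place cassette_body 0.81 [208. 180.] [0.4569 0.0819 0.    ]
  place cassette_body 0.77 [259. 176.] [ 0.4505 -0.005   0.    ]
spacer_ring 0.6 [325. 156.  26.  29.] [ 0.4681 -0.1139  0.008 ]
  place spacer_ring 0.56 [324. 158.] [ 0.4647 -0.115   0.    ]
top_disc 0.6 [242. 114.  29.  31.] [0.5536 0.0069 0.014 ]
top_disc 0.41 [325. 156.  31.  30.] [ 0.4701 -0.1137  0.014 ]
  place top_disc 0.56 [239. 113.] [0.5557 0.0119 0.    ]
```

Run:
```python
import cv2,numpy as np
a=cv2.imread("pics/w_nest.png")[80:230,140:340]; b=cv2.imread("pics/w_parts.png")[70:220,170:370]
cv2.imwrite("pics/wc.png",np.hstack([cv2.resize(x,(400,300),interpolation=cv2.INTER_CUBIC) for x in(a,b)]))
```

```text
(no output)
```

View pics/wc.png

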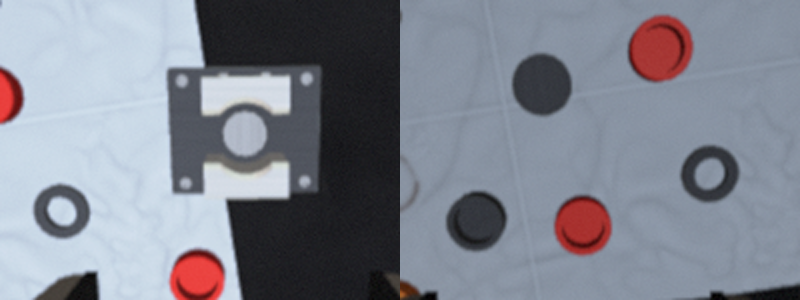

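Confirmed: the dark cup is at wrist px (208,180), the solid dark disc at (241,112), and the ring at (325,156). The nest squares with the tool. Next come close looks at each from above.

```bash
cat >> h.py <<'E'
yaw=-0.149
def close(tag,guess,ztop,thing,z=0.13):
    ex=np.array([np.cos(yaw),np.sin(yaw)])
    arm.movep([*(np.array(guess)-0.05*ex),z],rot(yaw)); arm.wait(0.2)
    c=viewer.capture("wrist"); cv2.imwrite(f"pics/{tag}.png",c["image"])
    u=proj(c,[*guess,ztop])
    g=cv2.GaussianBlur(cv2.cvtColor(c["image"],cv2.COLOR_BGR2GRAY),(3,3),0)
    x0,y0=(u-45).astype(int).clip(0); cr=g[y0:y0+90,x0:x0+90]
    t,m=cv2.threshold(cr,0,255,cv2.THRESH_BINARY_INV+cv2.THRESH_OTSU)
    cs,_=cv2.findContours(m,cv2.RETR_EXTERNAL,cv2.CHAIN_APPROX_NONE)
    k=min((k for k in cs if cv2.contourArea(k)>300),key=lambda k:np.hypot(*(np.mean(k[:,0],0)-45)))
    e=cv2.fitEllipse(cv2.convexHull(k)); px=np.array(e[0])+[x0,y0]
    print(tag,"ellipse",px.round(1),np.round(e[1],1),"->",at_z(c,px,ztop).round(4),"cam",ray(c,u)[0].round(3),"t",read_state()["time_s"])
    for p in regions_of("wrist",thing)[:3]: print("  reg",round(p["p"],2),np.round(p["extent"],1),at_z(c,p["extent"][:2],ztop).round(4))
    return c,at_z(c,px,ztop)
E
python3 - <<'E'
from h import *
d=np.load("w_nest.npz"); c=dict(intrinsics=d["K"],view=d["V"])
print("plunger",at_z(c,(262.5,146.5),.027),"jaws",at_z(c,(262.75,148.25),.066), c["intrinsics"])
close("c_disc",(.5545,.010),.014,"top_disc")
close("c_body",(.457,.081),.024,"cassette_body")
close("c_ring",(.468,-.114),.008,"spacer_ring")
c,_=close("c_nest",(.515,-.276),.066,"nest",.17)
for p in place_of("wrist","pocket_rim")[:2]: print(p,at_z(c,p["location"],.066))
np.savez("c_nest.npz",K=c["intrinsics"],V=c["view"])
ims=[cv2.resize(cv2.imread(f"pics/c_{n}.png")[40:260,120:400],(400,300)) for n in("body","nest")]
cv2.imwrite("pics/c2.png",np.hstack(ims))
E
```

```text
plunger [ 0.51006079 -0.27631454  0.027     ] jaws [ 0.51148241 -0.27594021  0.066     ] [[267.52693682   0.         256.43683975]
 [  0.         267.52693682 190.97936236]
 [  0.           0.           1.        ]]
c_disc ellipse [256.  140.7] [42.6 43.1] -> [0.5566 0.0087 0.014 ] cam [0.577 0.006 0.302] t 5.8167
  reg 0.93 [256.6 139.8  46.5  41.4] [0.5574 0.0079 0.014 ]
c_body ellipse [256.3 140.5] [44.1 45. ] -> [0.4595 0.079  0.024 ] cam [0.48  0.076 0.3  ] t 6.6667
  reg 0.95 [339.3 144.3  49.6  44.7] [ 0.443  -0.0041  0.024 ]
  reg 0.78 [191.  208.6  48.2  45.1] [0.3982 0.16   0.024 ]
  reg 0.66 [409.4  14.7  54.5  29.3] [ 0.5499 -0.0754  0.024 ]
c_ring ellipse [257.4 141.3] [42.1 42.5] -> [ 0.4676 -0.1145  0.008 ] cam [ 0.49  -0.116  0.3  ] t 7.7667
  reg 0.61 [256.2 143.2  43.9  46.6] [ 0.4658 -0.1129  0.008 ]
c_nest ellipse [267.8 140.2] [ 92.2 237.9] -> [ 0.5151 -0.2864  0.066 ] cam [ 0.537 -0.278  0.339] t 8.7917
  reg 0.74 [258.8 143.8  32.6  33. ] [ 0.5129 -0.277   0.066 ]
  reg 0.6 [257.9 143.6 106.7  88.7] [ 0.5132 -0.2761  0.066 ]
{'location': [258.3, 146.9], 'p': 0.9} [ 0.50989753 -0.27604032  0.066     ]
```

View pics/c2.png

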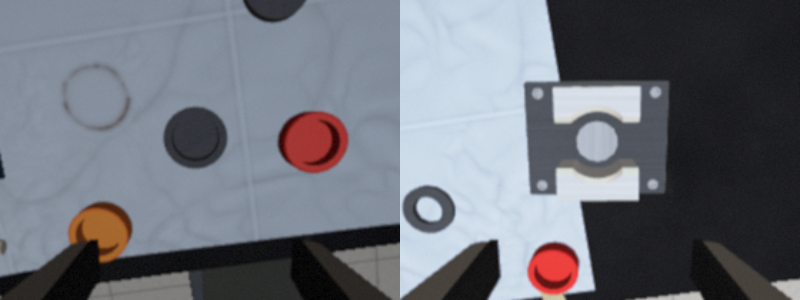

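Body at (257,141) in its picture, isolated from the red and orange cups. The nest is square to the image, with the plunger at about (258,143). I'll refine the pocket centre from the plunger and jaw contours.

Run:
```python
from h import *
d=np.load("c_nest.npz"); c=dict(intrinsics=d["K"],view=d["V"])
g=cv2.imread("pics/c_nest.png",0); x0,y0=205,90
cr=cv2.resize(g[y0:200,x0:310],None,fx=4,fy=4,interpolation=cv2.INTER_CUBIC)
for T in(120,150,180,205):
    cs,_=cv2.findContours((cr>T).astype(np.uint8),cv2.RETR_EXTERNAL,cv2.CHAIN_APPROX_NONE)
    for k in cs:
        if cv2.contourArea(k)<2000: continue
        r=cv2.minAreaRect(k); b=np.array(cv2.boundingRect(k))/4.; b[:2]+=[x0-.375,y0-.375]
        e=cv2.fitEllipse(k); p=(np.array(e[0])-1.5)/4+[x0,y0]
        print(T,"bbox",b.round(1),"rect ang",round(r[2],1),"ell",p.round(1),np.round(np.array(e[1])/4,1),at_z(c,p,.027).round(4))
print([proj(c,[.512+dx*np.cos(yaw),-.276+dx*np.sin(yaw),z]).round(1) for dx,z in((.042,.066),(-.042,.066),(0,.066),(0,.027))])
```

```text
120 bbox [242.9 128.1  29.2  30.5] rect ang 90.0 ell [257.4 143.2] [29.2 30. ] [ 0.5104 -0.2754  0.027 ]
120 bbox [225.9 102.1  63.   28.5] rect ang 89.4 ell [257.3 115.5] [30.2 77.4] [ 0.5408 -0.2797  0.027 ]
120 bbox [204.6  89.6  82.8 110. ] rect ang 90.0 ell [245.  138.2] [ 90.3 124.4] [ 0.5181 -0.2621  0.027 ]
150 bbox [243.4 128.9  28.2  29.2] rect ang 90.0 ell [257.4 143.2] [28.2 28.7] [ 0.5104 -0.2754  0.027 ]
150 bbox [226.4 102.6  62.   27.5] rect ang 89.3 ell [257.3 115.5] [29.  76.8] [ 0.5409 -0.2797  0.027 ]
150 bbox [204.6  89.6  82.5 110. ] rect ang 90.0 ell [245.6 136.8] [ 91.1 125.9] [ 0.5195 -0.263   0.027 ]
180 bbox [244.1 129.6  26.8  27.5] rect ang 90.0 ell [256.7 143.2] [25.2 27.1] [ 0.5105 -0.2745  0.027 ]
180 bbox [226.6 103.1  61.2  26.2] rect ang 89.6 ell [257.3 115.4] [27.8 76.1] [ 0.5409 -0.2797  0.027 ]
180 bbox [204.6  89.6  82.  110. ] rect ang 90.0 ell [246.1 135.6] [ 91.7 127.3] [ 0.5208 -0.2638  0.027 ]
205 bbox [227.1 103.6  60.2  25.2] rect ang 89.5 ell [257.1 115.3] [26.3 74.7] [ 0.5411 -0.2795  0.027 ]
205 bbox [204.6 101.9  81.8  97.8] rect ang 0.0 ell [271.6  83.6] [114.2 235. ] [ 0.5717 -0.3     0.027 ]
205 bbox [204.6  89.6  25.5  11.2] rect ang 84.2 ell [216.6  94.2] [10.1 31. ] [ 0.5697 -0.2387  0.027 ]
[array([258.1, 101.1]), array([257.8, 185.2]), array([258. , 144.8]), array([257.7, 141.7])]
```

```bash
cat >> h.py <<'E'
N=np.array([.511,-.2757])
def st(m):
    s=read_state(); print(m,"t",round(s["time_s"],1),s["eef_pos"].round(4),"open",round(s["opening"]*92,1),"gf",round(s["grasp_force"],1),"F",s["wrist_force"].round(1))
def pick(xy,z,a):
    arm.movep([*xy,.10],rot(a)); arm.move_straight([*xy,z],speed=.12)
    fingers.clamp(25); st("grip"); arm.move_straight([*xy,.13],speed=.2); st("lift")
def place(zt,xy=N):
    arm.movep([*xy,.15],rot(yaw)); arm.move_straight([*xy,.095 if zt<.07 else zt+.02],speed=.15); arm.wait(.1)
    h=arm.move_straight([*xy,zt],speed=.05,until_force=8); st(f"down hit={h}"); return h
E
python3 - <<'E'
from h import *
fingers.release()
for a in(yaw+np.pi/2,yaw-np.pi/2):
    q=ik([.4595,.079,.1],rot(a)); print(a,q)
    if q is not None and abs(q[6])<2.6: break
pick((.4595,.079),.004,a)
h=place(.032)
c=viewer.capture("wrist"); cv2.imwrite("pics/p1.png",c["image"])
E
```

```text
1.4217963267948965 [ 0.32547818  0.426767   -0.67251426  2.0992017   0.39248368  0.73984073
 -0.7474994 ]
grip t 12.2 [0.4595 0.079  0.004 ] open 44.7 gf 25.0 F [ 0.4 -0.7  1.6]
lift t 12.9 [0.4588 0.0785 0.1292] open 45.1 gf 25.0 F [-0.3 -0.4 -0.9]
down hit=False t 16.3 [ 0.5107 -0.2754  0.0319] open 45.0 gf 25.0 F [-1.7  2.  -0.9]
```

Run:
```python
from h import *
fingers.release(); st("rel")
arm.move_straight([*N,.15],speed=.2)
c,_=close("p_body",N,.051,"cassette_body",.17)
st("view")
cv2.imwrite("pics/p1c.png",cv2.resize(c["image"][80:230,160:360],(640,480),interpolation=cv2.INTER_CUBIC))
np.savez("p_body.npz",K=c["intrinsics"],V=c["view"])
print(proj(c,[*N,.051]),proj(c,[*N,.066]))
```

```text
rel t 17.2 [ 0.511  -0.2757  0.032 ] open 92.2 gf 0.0 F [-0.1  0.5 -0.6]
p_body ellipse [267.8 139.9] [ 91.9 252.7] -> [ 0.5107 -0.2887  0.051 ] cam [ 0.533 -0.28   0.339] t 18.5083
  reg 0.84 [ 84.3 115.2  50.4  45.8] [ 0.5637 -0.1045  0.051 ]
  reg 0.79 [ 59.5 220.4  50.6  38.1] [ 0.4561 -0.0402  0.051 ]
  reg 0.71 [225.1 236.4  37.3  47.1] [ 0.4084 -0.2242  0.051 ]
view t 18.6 [ 0.4619 -0.268   0.1693] open 91.9 gf 0.0 F [ 0.4 -0.3  0.5]
[255.64535228 141.47242376] [255.61459979 142.65810799]
```

View pics/p1c.png

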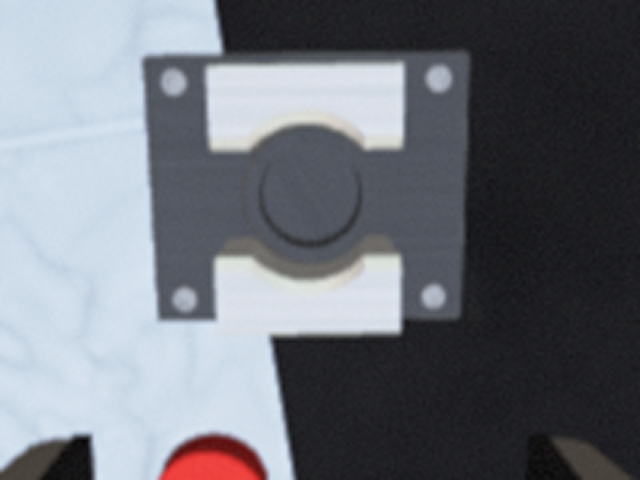

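Body is seated flat, open side up, and centred at crop (308,200). Now the ring.

Run:
```python
from h import *
pick((.467,-.114),.002,yaw)
h=place(.0545)
if not h:
    fingers.release(); st("rel"); arm.move_straight([*N,.15],speed=.2)
    c,_=close("p_ring",N,.059,"spacer_ring",.17)
    cv2.imwrite("pics/p2c.png",cv2.resize(c["image"][80:230,160:360],(640,480),interpolation=cv2.INTER_CUBIC))
```

```text
grip t 21.0 [ 0.467 -0.114  0.002] open 44.7 gf 25.0 F [-0.3 -0.1  0.3]
lift t 21.8 [ 0.4662 -0.114   0.1292] open 44.3 gf 25.0 F [-0.1 -0.  -0.2]
down hit=False t 24.1 [ 0.5113 -0.2758  0.0547] open 44.6 gf 25.0 F [-0.1 -0.1  0.2]
rel t 24.9 [ 0.511  -0.2757  0.0545] open 92.2 gf 0.0 F [-0.9  0.4 -0.8]
p_ring ellipse [262.7 140.1] [ 94.8 210. ] -> [ 0.5119 -0.2832  0.059 ] cam [ 0.533 -0.28   0.339] t 26.1417
  reg 0.55 [257.3 142.7  44.8  44.8] [ 0.5101 -0.2773  0.059 ]
```

View pics/p2c.png

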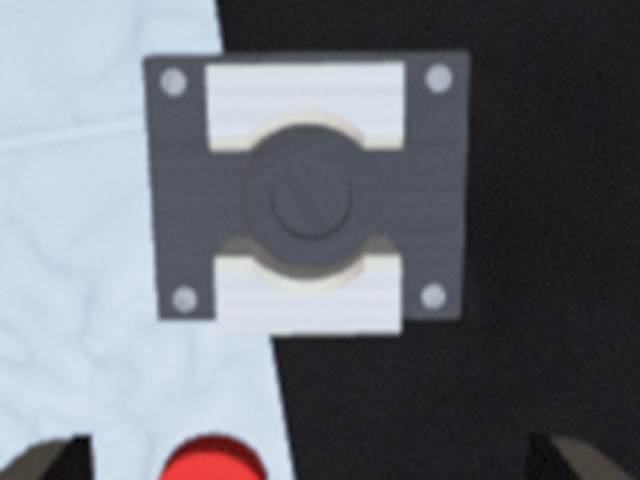

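Ring is flat and centred on the body. Now the disc, gripped at an angle to keep clear of the red cup.

Run:
```python
from h import *
pick((.557,.0085),.003,yaw-.5)
h=place(.0635)
if not h:
    fingers.release(); st("rel"); arm.move_straight([*N,.15],speed=.2)
    c,_=close("p_disc",N,.073,"top_disc",.17)
    cv2.imwrite("pics/p3c.png",cv2.resize(c["image"][80:230,160:360],(640,480),interpolation=cv2.INTER_CUBIC))
```

```text
grip t 29.1 [0.5571 0.0085 0.003 ] open 44.7 gf 25.0 F [0.2 0.1 0.7]
lift t 29.9 [0.5561 0.0083 0.129 ] open 45.0 gf 25.0 F [-0.3  0.8 -1.2]
down hit=False t 32.4 [ 0.5111 -0.2757  0.0635] open 44.7 gf 25.0 F [ 0.1 -0.  -0. ]
rel t 33.2 [ 0.511  -0.2757  0.0635] open 91.9 gf 0.0 F [ 0.1  0.7 -0.3]
p_disc ellipse [262.9 140.9] [ 95.3 200.7] -> [ 0.5122 -0.2831  0.073 ] cam [ 0.533 -0.28   0.339] t 34.3417
  reg 0.77 [257.3 143.8  51.2  46.5] [ 0.5102 -0.2773  0.073 ]
```

View pics/p3c.png

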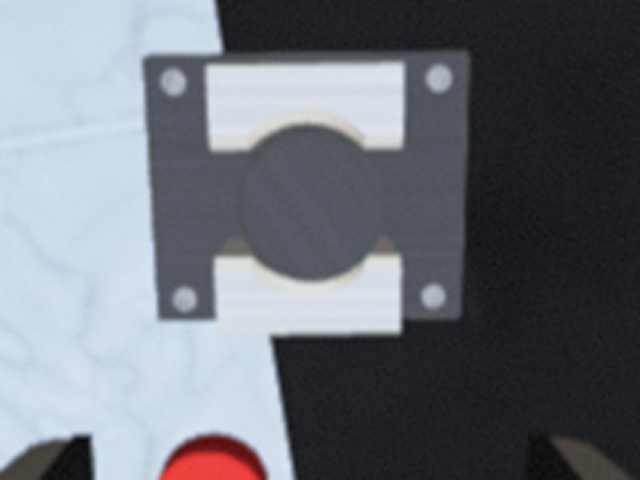

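Disc is flat and centred. Now I'll shut the fingers, find contact, and push.

Run:
```python
from h import *
fingers.clamp(20); arm.movep([*N,.10],rot(yaw)); arm.move_straight([*N,.080],speed=.1); arm.wait(.3); st("pre")
print(arm.move_straight([*N,.068],speed=.01,until_force=2.5)); st("touch")
arm.move_straight([*N,.069],speed=.01); arm.wait(.4); st("69")
arm.move_straight([*N,.066],speed=.01); arm.wait(.6); st("66")
c=viewer.capture("scene"); cv2.imwrite("pics/end.png",cv2.resize(c["image"][180:310,250:410],(640,520),interpolation=cv2.INTER_CUBIC))
```

```text
pre t 36.8 [ 0.5113 -0.2759  0.0806] open 0.5 gf 0.0 F [ 0.4  0.2 -0.2]
True
touch t 37.6 [ 0.5109 -0.2757  0.0721] open 0.2 gf 1.5 F [-0.3  0.6  2.6]
69 t 38.5 [ 0.511  -0.2757  0.0692] open 0.1 gf 2.8 F [-1.  -0.1  5.2]
66 t 39.5 [ 0.5111 -0.2757  0.0665] open 0.7 gf 3.9 F [-1.5  1.2  6.7]
```

View pics/end.png

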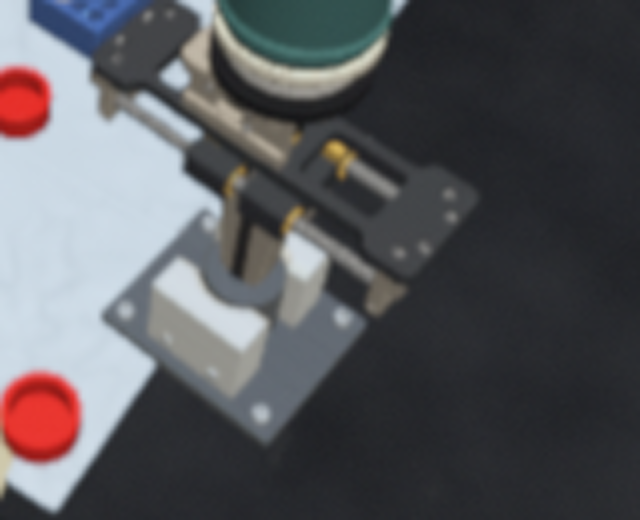

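Run:
```python
from h import *
S=[]
for i in range(20): arm.wait(.05); s=read_state(); S.append([*s["eef_pos"],s["wrist_force"][2],s["qpos"][1]])
S=np.array(S); print(S.mean(0).round(4),S.std(0).round(4),s["time_s"])
```

```text
[ 0.5111 -0.2757  0.0665  7.72    0.5745] [0.     0.     0.     0.4222 0.    ] 40.55
```

Run:
```python
from h import *
arm.move_straight([*N,.0655],speed=.01); arm.wait(.6)
S=[]
for i in range(10): arm.wait(.05); s=read_state(); S.append([*s["eef_pos"],s["wrist_force"][2]])
m=np.mean(S,0); print(m.round(4),s["time_s"])
if abs(m[2]-.066)<.0004: print(hand_in())
```

```text
[ 0.5111 -0.2757  0.0661  8.162 ] 41.9
the job is handed in; nothing more can be done
None
```

The job is handed in at 41.9 s: body, ring and disc are stacked in the nest in that order, and the closed fingertips are holding the disc's top about level with the jaw tops (tips at 66.1 mm, target 66 mm), pushing with about 8 N.

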